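# Run the workpiece carrier round the guide bend and latch it at the stop

## Task

Set the loose aluminium carrier into the flared mouth of the blue guide track, push it along and round the bend, and press it gently against the sprung stop at the end until the brass catch snaps in behind its leading head and keeps it pressed against the plunger, then let go. Never force it against the rails or the stop, and keep it flat in the track from the bend on. The stop may be clamped anywhere along the last leg, so find it by feel.

Things in the scene. Friction and masses are not known exactly. Their poses are not given: they have to be found in the camera images.
- carrier: loose 0.4 kg aluminium carrier, 76 mm long (x), 36 wide (y), 16 high, same both ways: two round heads 36 across, centres at x = +-20, each backed by a 31 mm wide block that ends in a square shoulder 10 mm from the middle; 18 mm wide waist. Orange upright post in the middle, 18 mm across, 16 to 60 mm above the underside: grip or push it there. Origin: centre of underside; z up.
- guide: fixed track on a blue plate 6 mm thick; steel rails rise to 14 mm above the bench, channel 38 mm wide. Origin: on the bench under the centre line where the bend starts. Entry leg along +x from the flared mouth; quarter bend to the right, 85 mm centre-line radius about x = 0, y = -85 mm; last leg along x = 85 mm towards -y, with the grey stop on it. Smooth: carrier slides at about 0.2 friction.
- mouth (a point): point on the plate (6 mm above the bench) on the centre line, 74 mm before the bend starts (guide's x = -74, y = 0): a carrier set down with its middle here stands wholly on the plate, its leading head in the mouth, which narrows from 70 to 38 mm between x = -80 and -35 mm
- leg (a point): point on the plate (6 mm above the bench) on the centre line where the bend ends and the last leg starts (guide's x = 85, y = -85 mm). The stop (top 22 mm above the bench, black knob to 27 mm) is clamped anywhere on this leg, its place is not measured: the middle of a latched carrier lies 30 to 70 mm past this point.
- plunger (a joint): how far the stop's rubber-tipped plunger is pushed in, m: 0 free, 0.003 when the catch drops in, 0.006 hard at its end. Its spring starts at 2 N, gains 1.5 N per mm and pushes an uncaught carrier back; a caught one turns a little and keeps it 1.5 to 3 mm in. Latching takes about 8 to 11 N of push; the contact forces of carrier with track and stop, weight included, must together stay under 30 N.
- catch (a joint): how far the brass catch (over the inner rail, 15 to 21 mm above the bench) is pushed aside, m: 0 at rest, about 0.006 while the leading head passes it; it is sprung with 2 to 4 N and snaps back to 0 into the waist, behind the head's square shoulder, when the plunger is 3 mm in

How it is judged:
By the outcome, as a careful person would: the job done as asked, in the order asked, and still so for the second after the job is handed in, with the robot touching nothing.
It also fails if it takes over 58 s, if anything falls off the work surface, if the arm or the gripper's body presses on something with over 40 N, if the wrist force passes 120 N, or if a joint passes its speed limit or range.

## Robot

A 6-joint arm with a two-finger parallel gripper is mounted at the origin on a cart in front of the work surface, level with it; the furniture and walls round the work are solid. World frame = base frame: x ahead of the robot, y to its left, z up, the work surface at z = 0. Lengths are in m, angles in rad, forces in N, time in s.
With the tool pointing down it reaches from about 0.3 to 0.775 m from the base axis. Payload 14.6 kg.
Tool frame: the origin (TCP) lies on the mounting face of the last link; the fingertips stand 173 mm ahead of it and the grasp point (between the pads) lies 155 mm ahead of it (manip.tcp_to_tips is the z of the fingertips in the tool frame, in m); z points along the fingers, y is the line along which they close (so a half turn about z gives the same grasp; the last joint's range is limited). The gripper opens to 85 mm and grips with 20 to 120 N. Pads are 22 mm wide; open, the fingers measure 114 mm over their backs; the gripper's body (76 mm by 85 mm) begins 54 mm behind the grasp point. The pads swing forward as they close: fully open they stand 13 mm farther back than shut.
Start: joints at [1.235, 0.3, 1.521, -0, 1.321, -0.067], TCP at [0.146, 0.53, 0.405] pointing down, gripper open.
Joint ranges: [-3.03, 3.03], [-0.79, 2.21], [0.23, 2.52], [-1.04, 4.18], [0, 3.07], [-2.55, 2.55]. Speed limits (rad/s): [2.22, 2.22, 2.57, 3.14, 3.14, 3.14].

## Interface

Orientations are given as a rotation vector (axis times angle).
In Python, from workcell import status, imaging, manip gives the robot as it stands.
- The arm moves only by the shell command python3 -m jog 'ROWS' [OPENING] [FORCE]. ROWS is JSON, a list of rows, each an object with "offset": the shift along the tool's x, y, z in cm, a list of three; "twist": the turn, a rotation vector about the tool's x, y, z in rad, a list of three. A call has 1 to 12 rows; each row is the pose to reach, as a shift and turn from the pose commanded when the call began, along the tool's axes at that moment; what a row does not reach only later rows make up. A row lasts 1/8 s, in which the tool goes at most 62.5 mm and 10.7 degrees, less where a joint would pass 70% of its speed; a pose out of reach is approached as far as the arm can. A call with a gripper value outside its range is refused whole. OPENING is the closure, from 0 (fully open) to 1 (shut), set as the call begins (- or left out, the last holds). The fingers move at their own pace and stop on an object; FORCE is the grip in N (left out, the last holds). Time passes only in rows, so rows that repeat a pose let the fingers close. It gives the time, the measured TCP pose, the force, the opening and the grip force at its end, in the units of the state.
- status.get_state(): the state, without advancing time (a new reading comes with each control period).
- imaging.get_image(name): name is "side" or "top" or "wrist"; returns the picture (400x640x3 uint8, red, green, blue); there is no depth.
- imaging.get_calibration(name): a dict with "mtx" (3x3 intrinsics, pixels), "origin" and "rotation" of the camera in the world; the wrist camera has in their place "hand_eye" (4x4, takes a point from camera to tool coordinates, whose origin is the TCP and whose axes are the flange's). Camera axes: x right, y up, looking along -z (the intrinsics and any distortion apply to the point x, -y, -z); pixel columns grow to the right and rows downward; lengths in m; the calibration is good to about 2 mm. A picture is of the moment at which its call begins: read the wrist's pose just before it. get_calibration takes no time and is no camera call.
- manip.job_done(): hands the job in; it is judged then, once.
The state is a dict: "clock": time; "qpos": joint angles; "joint_velocities": joint speeds; "joint_torque": joint torques, N m; "position": TCP position; "orientation": TCP orientation; "force": force on the tool from outside, world axes, zero at the start; "ft_torque": the same for the moment, N m; "opening": opening from 0.0 (shut) to 1.0 (fully open); "finger_force": force on a finger pad.
Only numpy, scipy, OpenCV 4.12 (cv2) and the standard library are available. Lean on these libraries where they do the work, as an engineer would, in place of code of your own. Each camera call takes 0.05 s, during which the arm holds its last target. There are 200 camera calls.

## Working session

There is one attempt and no reset: what is moved stays moved. The work goes in short steps, Python scripts to look and compute and a shell command to move; the robot and the scene stay as the last step left them, time stands still between calls to the robot, and variables do not carry over. Pictures are saved under pics/ and viewed, at most 10 in all, crops included, and the job is handed in when it is done.

```bash
ls; mkdir -p pics; python3 - <<'E'
from workcell import status, imaging, manip
import cv2
s=status.get_state();print(s, manip.tcp_to_tips)
for n in("top","side","wrist"):
    c=imaging.get_calibration(n);print(n,c)
    cv2.imwrite(f"pics/{n}0.png",imaging.get_image(n)[:,:,::-1])
E
```

```text
pics
{'clock': 0.0, 'qpos': array([ 1.23538771e+00,  3.00484611e-01,  1.52159600e+00,  4.59645963e-06,
        1.32066993e+00, -6.66046395e-02]), 'joint_velocities': array([-1.61503325e-03, -5.19557244e-04, -1.31227630e-03, -1.41460647e-06,
        8.04262138e-04,  3.13453071e-04]), 'joint_torque': array([ 4.75709621e-04, -5.43506634e+01, -3.61789727e+01, -7.78712229e-05,
        4.02386446e-03,  5.90250920e-05]), 'position': array([0.14606285, 0.53021803, 0.40410747]), 'orientation': array([-4.20936393e-01, -3.11302648e+00,  1.78065745e-03]), 'force': array([-0.50619663,  0.23508945, -0.4116933 ]), 'ft_torque': array([-0.04737411,  0.02947241, -0.00300427]), 'finger_force': 0.0, 'opening': 1.001277888747386} 0.1734
top {'mtx': array([[410.56857078,   0.        , 323.94641964],
       [  0.        , 410.56857078, 197.17087805],
       [  0.        ,   0.        ,   1.        ]]), 'origin': array([ 0.49204906, -0.00572144,  1.20627904]), 'rotation': array([ 0.05111018, -0.04725343, -1.54982468])}
side {'mtx': array([[514.08270743,   0.        , 320.96908394],
       [  0.        , 514.08270743, 199.31067398],
       [  0.        ,   0.        ,   1.        ]]), 'origin': array([ 0.27445846, -1.11864707,  0.63661851]), 'rotation': array([ 1.08929198, -0.13858606, -0.23755852])}
wrist {'mtx': array([[289.2581022 ,   0.        , 316.86546   ],
       [  0.        , 289.2581022 , 198.48560337],
       [  0.        ,   0.        ,   1.        ]]), 'hand_eye': array([[ 7.53817978e-04,  9.56429616e-01,  2.91962021e-01,
         7.36687389e-02],
       [ 9.99999711e-01, -7.48508620e-04, -1.29886583e-04,
        -1.26983013e-04],
       [ 9.43087148e-05,  2.91962035e-01, -9.56429904e-01,
         3.11787455e-02],
       [ 0.00000000e+00,  0.00000000e+00,  0.00000000e+00,
         1.00000000e+00]])}
```

View pics/top0.png

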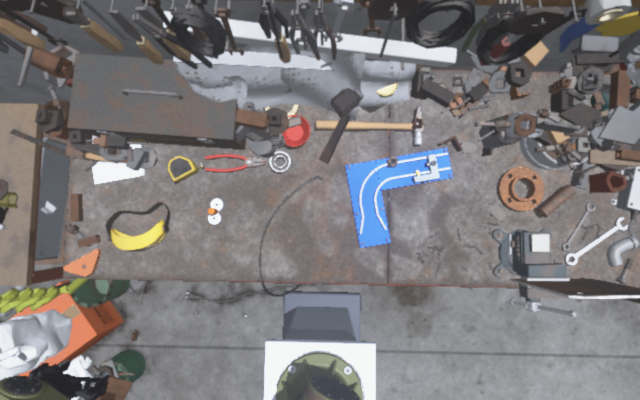

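View pics/side0.png

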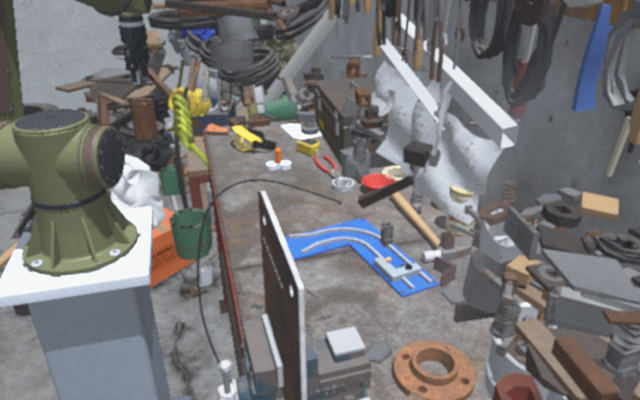

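```bash
cat > h.py <<'E'
import numpy as np, cv2
from scipy.spatial.transform import Rotation as R
from workcell import status, imaging
def cam(n,s=None):
    c=imaging.get_calibration(n)
    if n=="wrist":
        s=s or status.get_state(); T=np.array(c["hand_eye"]); Rt=R.from_rotvec(s["orientation"]).as_matrix()
        return c["mtx"],Rt@T[:3,3]+s["position"],Rt@T[:3,:3]
    return c["mtx"],np.array(c["origin"]),R.from_rotvec(c["rotation"]).as_matrix()
def cast(cm,uv,z):
    K,o,r=cm; uv=np.atleast_2d(uv).astype(float)
    d=np.c_[(uv[:,0]-K[0,2])/K[0,0],-(uv[:,1]-K[1,2])/K[1,1],-np.ones(len(uv))]@r.T
    return o+d*((z-o[2])/d[:,2])[:,None]
def proj(cm,P):
    K,o,r=cm; p=(np.atleast_2d(P)-o)@r; return np.c_[K[0,2]+K[0,0]*p[:,0]/-p[:,2],K[1,2]-K[1,1]*p[:,1]/-p[:,2]]
E
python3 - <<'E'
from h import *
im=cv2.imread("pics/top0.png");hsv=cv2.cvtColor(im,cv2.COLOR_BGR2HSV);cm=cam("top")
m=cv2.inRange(hsv,(100,120,80),(125,255,255));m[:,:330]=0;m[:,470:]=0;m[:130]=0;m[260:]=0
m=cv2.morphologyEx(m,cv2.MORPH_CLOSE,np.ones((5,5)))
c=max(cv2.findContours(m,0,2)[0],key=cv2.contourArea);a=cv2.approxPolyDP(c,4,True)[:,0]
print("plate",np.c_[a,cast(cm,a,.006).round(4)[:,:2]])
o=cv2.inRange(hsv,(3,130,150),(20,255,255));o[:,:195]=0;o[:,235:]=0;o[:190]=0;o[235:]=0
w=cv2.inRange(hsv,(0,0,190),(180,70,255));w[:,:195]=0;w[:,235:]=0;w[:190]=0;w[235:]=0
for k,mm,z in(("post",o,.05),("white",w,.016)):
    p=np.argwhere(mm)[:,::-1];print(k,len(p),p.mean(0),cast(cm,p.mean(0),z))
n,l,s,ce=cv2.connectedComponentsWithStats(w);print(s,ce,cast(cm,ce,.016))
A=cv2.resize(im[140:255,335:465],None,fx=4.5,fy=4.5,interpolation=2);B=cv2.resize(im[190:235,195:235],None,fx=4.5,fy=4.5,interpolation=2)
A[-B.shape[0]:,-B.shape[1]:]=B
cv2.imwrite("pics/c1.png",A)
E
```

```text
plate [[ 4.460e+02  1.480e+02  7.201e-01 -3.590e-01]
 [ 3.980e+02  1.560e+02  6.935e-01 -2.177e-01]
 [ 3.950e+02  1.670e+02  6.607e-01 -2.092e-01]
 [ 3.860e+02  1.660e+02  6.631e-01 -1.827e-01]
 [ 3.880e+02  1.580e+02  6.869e-01 -1.883e-01]
 [ 3.450e+02  1.660e+02  6.606e-01 -6.210e-02]
 [ 3.600e+02  2.470e+02  4.245e-01 -1.097e-01]
 [ 3.900e+02  2.410e+02  4.437e-01 -1.967e-01]
 [ 3.820e+02  1.890e+02  5.950e-01 -1.717e-01]
 [ 4.520e+02  1.760e+02  6.374e-01 -3.767e-01]]
post 33 [211.3030303  210.84848485] [[0.51965765 0.31437297 0.05      ]]
white 244 [215.29508197 210.91803279] [[0.52050442 0.31219681 0.016     ]]
[[     0      0    640    400 255756]
 [   210    198     13     13    127]
 [   208    213     13     12    117]] [[319.59941507 199.4891068 ]
 [216.32283465 203.77952756]
 [214.17948718 218.66666667]] [[0.55985749 0.01045935 0.016     ]
 [0.54127641 0.30998072 0.016     ]
 [0.49800812 0.31459685 0.016     ]]
```

View pics/c1.png

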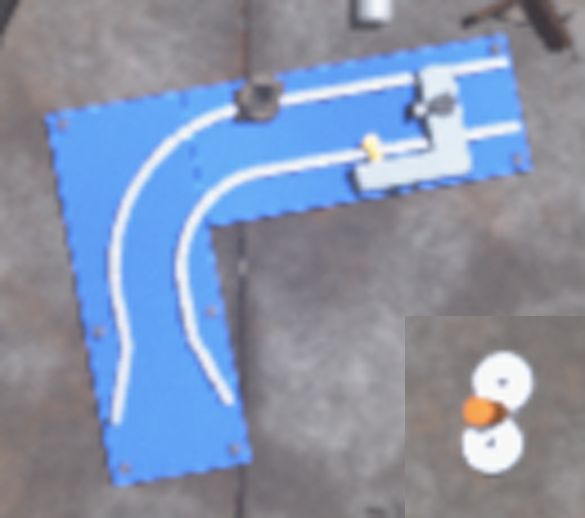

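```bash
python3 - <<'E'
from h import *
im=cv2.imread("pics/side0.png")
cv2.imwrite("pics/c2.png",cv2.resize(im[205:300,280:450],None,fx=4.5,fy=4.5,interpolation=2))
s=cam("side");t=cam("top")
for z in(0,.014,.03,.05,.07): print(z,"side bottom/mid",cast(s,[[387,243],[387,232],[387,222]],z)[:,:2].round(3).tolist(),"top",cast(t,[393,161],z)[0,:2].round(3))
E
```

```text
0 side bottom/mid [[0.681, -0.179], [0.699, -0.132], [0.717, -0.087]] top [ 0.679 -0.204]
0.014 side bottom/mid [[0.672, -0.199], [0.69, -0.154], [0.707, -0.11]] top [ 0.677 -0.202]
0.03 side bottom/mid [[0.662, -0.223], [0.679, -0.179], [0.696, -0.136]] top [ 0.675 -0.199]
0.05 side bottom/mid [[0.649, -0.252], [0.666, -0.21], [0.682, -0.168]] top [ 0.671 -0.196]
0.07 side bottom/mid [[0.636, -0.282], [0.653, -0.241], [0.669, -0.2]] top [ 0.668 -0.193]
```

View pics/c2.png

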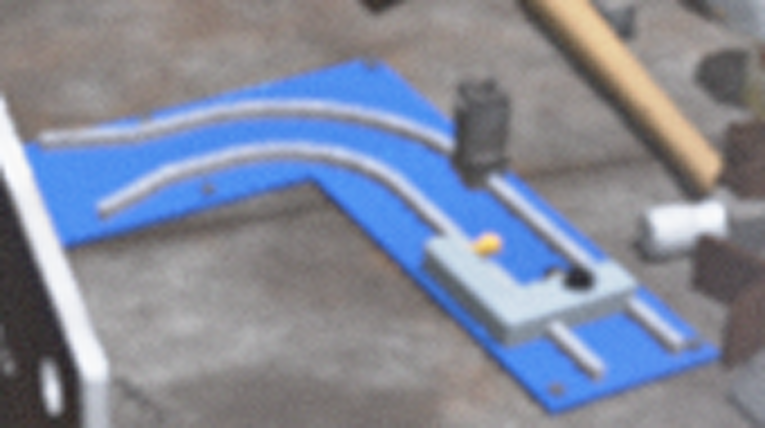

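```bash
cat >> h.py <<'E'
def G(P,o,yaw):  # world xy -> guide
    c,s=np.cos(yaw),np.sin(yaw); d=np.atleast_2d(P)[:,:2]-o; return d@np.array([[c,-s],[s,c]])
def W(P,o,yaw):
    c,s=np.cos(yaw),np.sin(yaw); return np.atleast_2d(P)@np.array([[c,s],[-s,c]])+o
E
python3 - <<'E'
from h import *
im=cv2.imread("pics/top0.png");hsv=cv2.cvtColor(im,cv2.COLOR_BGR2HSV);cm=cam("top")
w=cv2.inRange(hsv,(0,0,165),(180,75,255));w[:,:350]=0;w[:,450:]=0;w[:148]=0;w[235:]=0
p=np.argwhere(w)[:,::-1];P=cast(cm,p,.014)
yaw=np.radians(11.4);o=np.array([0.55,-0.12])
from scipy.optimize import least_squares
# rail model: distance from centre line path = 19+rw/2 on either side, leave out flare and the stop
def res(q,P,full=False):
    g=G(P,q[:2],q[2]);x,y=g.T
    d=np.where((x<0),y,np.where(y>-.085,np.hypot(x,y+.085)-.085,x-.085))
    return d,g
q=np.array([o[0],o[1],yaw])
for i in range(6):
    d,g=res(q,P);ok=(abs(abs(d)-.022)<(.012 if i<3 else .006))&(g[:,0]>-.03)&~((g[:,1]<-.125))
    q=least_squares(lambda q:abs(res(q,P[ok])[0])-.0215,q,loss="soft_l1",f_scale=.002).x
    print(q,ok.sum(),np.std(abs(res(q,P[ok])[0])))
o,yaw=q[:2],q[2]
print("yawdeg",np.degrees(yaw),"mouth",W([-.074,0],o,yaw),"leg",W([.085,-.085],o,yaw))
print("block",[(z,(G(cast(cm,[393,161],z),o,yaw)*1e3).round(0).tolist()) for z in(.014,.07)])
for k,uv,z in(("catch",[335+373/4.5,140+148/4.5],.021),("stop bar near",[335+422/4.5,140+105/4.5],.022)):print(k,(G(cast(cm,uv,z),o,yaw)*1e3).round(1))
np.save("guide.npy",q)
E
```

```text
[ 0.54916629 -0.12910563  0.19750742] 269 0.0023681327558774043
[ 0.55063428 -0.129891    0.18666768] 322 0.0021960429454746825
[ 0.55023947 -0.12993902  0.19108627] 325 0.0021925694235400356
[ 0.5504826  -0.1299182   0.18807095] 324 0.002102917921398147
[ 0.55016997 -0.12995522  0.19159036] 325 0.0021086700270236377
[ 0.5504826  -0.1299182   0.18807095] 324 0.0021029179214854007
yawdeg 10.775671766880734 mouth [[ 0.47778746 -0.14375356]] leg [[ 0.64987573 -0.19752742]]
block [(0.014, [[111.0, -94.0]]), (0.07, [[104.0, -84.0]])]
catch [[  63.8 -158. ]]
stop bar near [[  85.9 -193.9]]
```

```bash
cat >> h.py <<'E'
def to(p,ydir_deg=None,s=None):
    """offset (cm) and twist for tcp to p, tool down, with tool y along world angle ydir_deg (nearest half turn NOT taken)"""
    s=s or status.get_state(); Rt=R.from_rotvec(s["orientation"]).as_matrix()
    off=(Rt.T@(np.array(p)-s["position"])*100).round(2)
    tw=None
    if ydir_deg is not None:
        a=np.radians(ydir_deg); y=np.array([np.cos(a),np.sin(a),0]); z=np.array([0,0,-1.]); x=np.cross(y,z)
        tw=(R.from_matrix(Rt.T@np.c_[x,y,z]).as_rotvec()).round(3)
    return off.tolist(), None if tw is None else tw.tolist()
E
python3 - <<'E'
from h import *
s=status.get_state();Rt=R.from_rotvec(s["orientation"]).as_matrix();print(Rt.round(3))
print(to([.5,-.12,.33],90-0),np.linalg.norm(np.array([.5,-.12,.33])-s["position"]))
E
```

```text
[[-0.964  0.266 -0.   ]
 [ 0.266  0.964 -0.001]
 [ 0.    -0.001 -1.   ]]
([-51.39, -53.28, 7.47], [-0.001, -0.0, -0.269]) 0.7440263848385309
```

```bash
python3 -m jog '[{"offset":[-51.4,-53.3,7.5],"twist":[0,0,-0.27]},{"offset":[-51.4,-53.3,7.5],"twist":[0,0,-0.27]},{"offset":[-51.4,-53.3,7.5],"twist":[0,0,-0.27]},{"offset":[-51.4,-53.3,7.5],"twist":[0,0,-0.27]},{"offset":[-51.4,-53.3,7.5],"twist":[0,0,-0.27]},{"offset":[-51.4,-53.3,7.5],"twist":[0,0,-0.27]},{"offset":[-51.4,-53.3,7.5],"twist":[0,0,-0.27]},{"offset":[-51.4,-53.3,7.5],"twist":[0,0,-0.27]},{"offset":[-51.4,-53.3,7.5],"twist":[0,0,-0.27]},{"offset":[-51.4,-53.3,7.5],"twist":[0,0,-0.27]},{"offset":[-51.4,-53.3,7.5],"twist":[0,0,-0.27]},{"offset":[-51.4,-53.3,7.5],"twist":[0,0,-0.27]}]'; python3 -m jog '[{"offset":[0,0,0],"twist":[0,0,0]},{"offset":[0,0,0],"twist":[0,0,0]}]'
python3 - <<'E'
from h import *
s=status.get_state();print(s["clock"],s["position"],to([.5,-.12,.33],90))
np.save("pose1.npy",np.r_[s["position"],s["orientation"]])
cv2.imwrite("pics/w1.png",imaging.get_image("wrist")[:,:,::-1])
E
```

```text
clock: 1.65
position: [0.5007, -0.1223, 0.3293]
orientation: [0.001, -3.142, -0.0]
force: [0.9, 0.2, 1.2]
opening: 1.003
finger_force: 0.0
clock: 1.9
position: [0.4998, -0.1198, 0.3294]
orientation: [0.001, -3.141, -0.001]
force: [-0.3, 0.3, -0.5]
opening: 1.001
finger_force: 0.0
1.9 [ 0.49979545 -0.11982747  0.32935591] ([-0.02, -0.02, -0.06], [0.0, -0.001, 0.001])
```

View pics/w1.png

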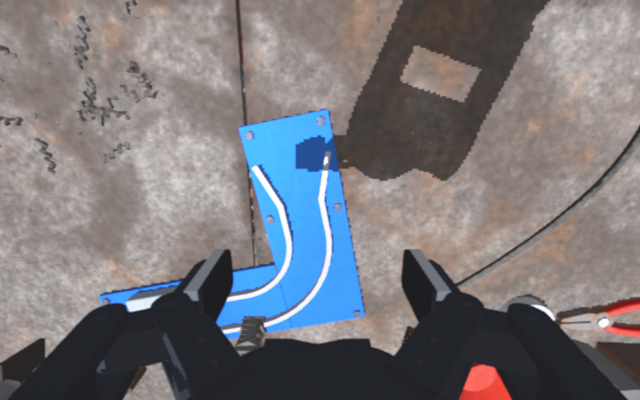

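```bash
python3 -m jog '[{"offset":[-16,-8,0],"twist":[0,0,0]},{"offset":[-16,-8,0],"twist":[0,0,0]},{"offset":[-16,-8,0],"twist":[0,0,0]},{"offset":[-16,-8,0],"twist":[0,0,0]},{"offset":[-16,-8,0],"twist":[0,0,0]}]'
python3 - <<'E'
from h import *
s=status.get_state();print(s["clock"],s["position"])
np.save("pose2.npy",np.r_[s["position"],s["orientation"]])
im=imaging.get_image("wrist")[:,:,::-1];cv2.imwrite("pics/w2.png",im)
E
```

```text
clock: 2.58
position: [0.6598, -0.1986, 0.3297]
orientation: [0.004, -3.141, -0.0]
force: [-0.3, 0.9, -0.5]
opening: 1.004
finger_force: 0.0
2.575 [ 0.65980268 -0.19864845  0.32967631]
```

View pics/w2.png

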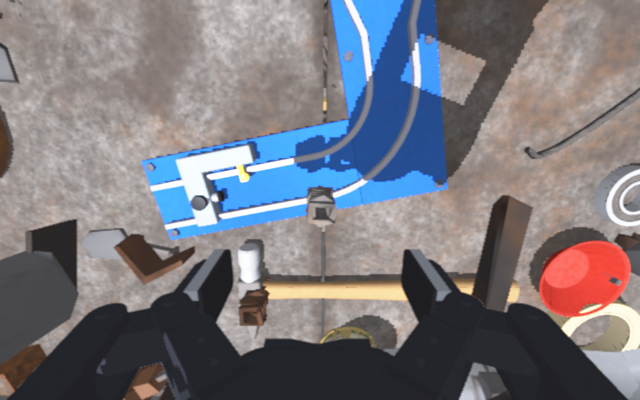

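```bash
python3 - <<'E'
from h import *
q=np.load("guide.npy");p=np.load("pose2.npy");cm=cam("wrist",dict(position=p[:3],orientation=p[3:]))
im=cv2.imread("pics/w2.png")
for n,uv,z in(("inner rail",[280,164],.014),("outer rail",[270,208],.014),("outer rail2",[230,214],.014),("inner rail2",[165,187],.014),("bar near",[214,205],.022),("catch",[243,172],.021),("outer bend",[417,60],.014),("inner bend",[371,80],.014)):
    print(n,(G(cast(cm,uv,z),q[:2],q[2])*1e3).round(1))
for z in (0,.006,.014,.022,.045,.07):print(z,(G(cast(cm,[[308,187],[334,187],[310,207],[334,207],[312,222],[333,222]],z),q[:2],q[2])*1e3).round(0).tolist())
c=im[150:240,140:380];cv2.imwrite("pics/c3.png",cv2.resize(c,None,fx=3.3,fy=3.3,interpolation=2))
E
```

```text
inner rail [[  65.3 -119.9]]
outer rail [[ 108.4 -140.3]]
outer rail2 [[ 107.1 -182.9]]
inner rail2 [[  66.8 -239.9]]
bar near [[  92.5 -193.1]]
catch [[  65.3 -156. ]]
outer bend [[-4.  21.7]]
inner bend [[  5.  -21.1]]
0 [[97.0, -98.0], [102.0, -71.0], [120.0, -100.0], [124.0, -75.0], [137.0, -102.0], [141.0, -79.0]]
0.006 [[96.0, -98.0], [101.0, -71.0], [118.0, -100.0], [122.0, -75.0], [135.0, -101.0], [139.0, -79.0]]
0.014 [[94.0, -97.0], [98.0, -71.0], [115.0, -99.0], [120.0, -75.0], [132.0, -100.0], [136.0, -79.0]]
0.022 [[92.0, -97.0], [96.0, -71.0], [112.0, -99.0], [117.0, -75.0], [129.0, -100.0], [133.0, -78.0]]
0.045 [[86.0, -95.0], [90.0, -72.0], [105.0, -97.0], [109.0, -75.0], [120.0, -98.0], [123.0, -78.0]]
0.07 [[79.0, -93.0], [83.0, -72.0], [97.0, -94.0], [100.0, -75.0], [110.0, -95.0], [113.0, -78.0]]
```

View pics/c3.png

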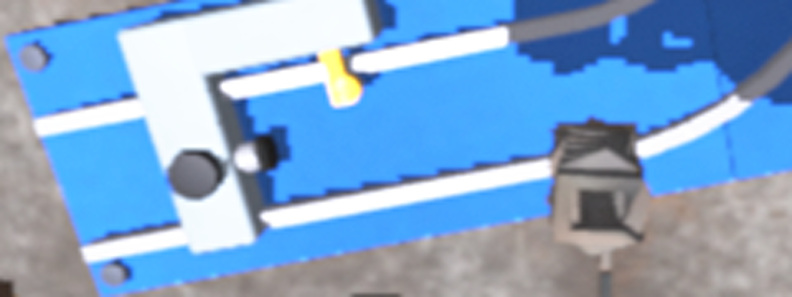

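```bash
python3 -m jog '[{"offset":[5,0,9],"twist":[0,0,0]},{"offset":[5,0,9],"twist":[0,0,0]},{"offset":[5,0,9],"twist":[0,0,0]}]'
python3 - <<'E'
from h import *
s=status.get_state();print(s["clock"],s["position"])
np.save("pose3.npy",np.r_[s["position"],s["orientation"]])
im=imaging.get_image("wrist")[:,:,::-1];cv2.imwrite("pics/w3.png",im)
cv2.imwrite("pics/c4.png",cv2.resize(im[190:350,210:430],None,fx=3.5,fy=3.5,interpolation=2))
E
```

```text
clock: 3.0
position: [0.6087, -0.1992, 0.2388]
orientation: [0.002, -3.138, -0.002]
force: [-0.2, -0.4, 0.6]
opening: 0.999
finger_force: 0.0
3.0 [ 0.60870956 -0.19921869  0.23880821]
```

View pics/c4.png

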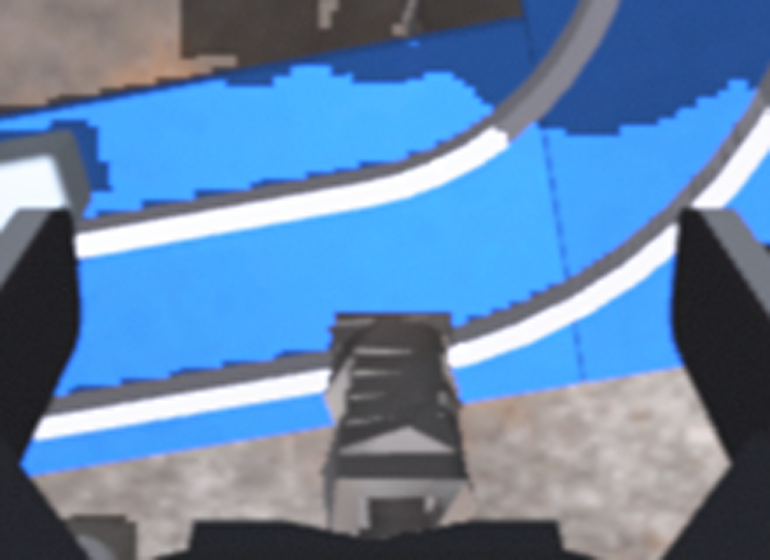

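```bash
python3 - <<'E'
from h import *
q=np.load("guide.npy")
cms=[cam("wrist",dict(position=p[:3],orientation=p[3:])) for p in(np.load("pose2.npy"),np.load("pose3.npy"))]
for z in(.006,.014,.02,.025,.03,.035,.04):
    print(z,(G(cast(cms[0],[[308,187],[334,187]],z),q[:2],q[2])*1e3).round(1).tolist(),(G(cast(cms[1],[[306,280],[338,280]],z),q[:2],q[2])*1e3).round(1).tolist())
# top outer: w3 top face
for z in(.055,.065,.075):
    print(z,(G(cast(cms[0],[[310,207],[334,207],[312,222],[333,222]],z),q[:2],q[2])*1e3).round(0).tolist(),(G(cast(cms[1],[[304,327],[342,327]],z),q[:2],q[2])*1e3).round(0).tolist())
print(status.get_state()["position"])
E
```

```text
0.006 [[95.5, -97.8], [100.5, -71.1]] [[96.5, -97.6], [101.3, -72.5]]
0.014 [[93.5, -97.1], [98.4, -71.2]] [[91.6, -96.3], [96.1, -72.3]]
0.02 [[92.0, -96.7], [96.8, -71.3]] [[87.9, -95.4], [92.3, -72.1]]
0.025 [[90.8, -96.3], [95.4, -71.3]] [[84.8, -94.6], [89.1, -71.9]]
0.03 [[89.5, -95.9], [94.1, -71.4]] [[81.7, -93.8], [85.9, -71.7]]
0.035 [[88.2, -95.5], [92.8, -71.4]] [[78.6, -93.0], [82.6, -71.6]]
0.04 [[87.0, -95.1], [91.4, -71.5]] [[75.5, -92.2], [79.4, -71.4]]
0.055 [[102.0, -96.0], [105.0, -75.0], [116.0, -97.0], [119.0, -78.0]] [[99.0, -98.0], [104.0, -74.0]]
0.065 [[98.0, -95.0], [102.0, -75.0], [112.0, -96.0], [115.0, -78.0]] [[91.0, -96.0], [95.0, -73.0]]
0.075 [[95.0, -94.0], [99.0, -75.0], [108.0, -95.0], [111.0, -78.0]] [[83.0, -94.0], [87.0, -73.0]]
[ 0.61004568 -0.19954143  0.24115943]
```

```bash
python3 -m jog '[{"offset":[-6.1,0.3,0],"twist":[0,0,0]},{"offset":[-6.1,0.3,0],"twist":[0,0,0]},{"offset":[-6.1,0.3,4],"twist":[0,0,0]},{"offset":[-6.1,0.3,4],"twist":[0,0,0]}]' 0; python3 -m jog '[{"offset":[0,0,0],"twist":[0,0,0]},{"offset":[0,0,0],"twist":[0,0,0]},{"offset":[0,0,0],"twist":[0,0,0]},{"offset":[0,0,0],"twist":[0,0,0]},{"offset":[0,0,0],"twist":[0,0,0]},{"offset":[0,0,0],"twist":[0,0,0]}]' 1 25
```

```text
clock: 3.55
position: [0.6708, -0.1965, 0.1989]
orientation: [0.002, -3.139, -0.002]
force: [-0.3, 0.2, -0.1]
opening: 0.999
finger_force: 0.0
clock: 4.3
position: [0.6712, -0.1969, 0.1996]
orientation: [0.002, -3.142, -0.0]
force: [0.5, 0.1, -0.4]
opening: -0.003
finger_force: 0.0
```

```bash
python3 - <<'E'
from h import *
a=imaging.get_image("side")[:,:,::-1][195:290,330:440];b=imaging.get_image("top")[:,:,::-1][140:200,345:455]
a=cv2.resize(a,None,fx=3.6,fy=3.6,interpolation=2);b=cv2.resize(b,None,fx=3.6,fy=3.6,interpolation=2)
cv2.imwrite("pics/c5.png",np.vstack([a,b]))
E
```

```text
(no output)
```

View pics/c5.png

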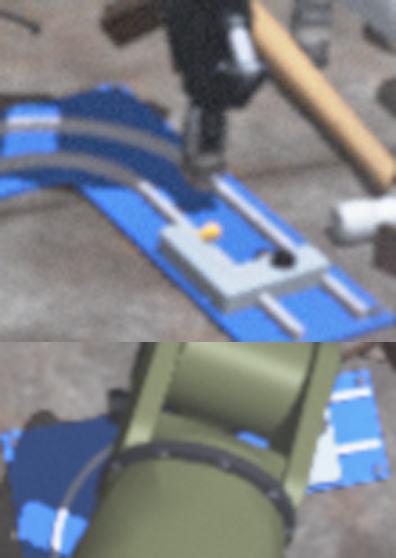

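```bash
python3 - <<'E'
from h import *
print(to([.52,.313,.30],-6.1))
E
```

```text
([15.05, 51.01, -10.03], [-0.0, -0.0, 1.678])
```

```bash
python3 -m jog '[{"offset":[0,0,-6],"twist":[0,0,0]},{"offset":[0,0,-10],"twist":[0,0,0]},{"offset":[0,0,-13],"twist":[0,0,0]}]' 0.3
```

```text
clock: 4.78
position: [0.6711, -0.1969, 0.332]
orientation: [-0.002, 3.14, -0.001]
force: [-0.5, 0.4, -0.1]
opening: 0.633
finger_force: 0.0
```

```bash
python3 -m jog '[{"offset":[15,51,3],"twist":[0,0,1.678]},{"offset":[15,51,3],"twist":[0,0,1.678]},{"offset":[15,51,3],"twist":[0,0,1.678]},{"offset":[15,51,3],"twist":[0,0,1.678]},{"offset":[15,51,3],"twist":[0,0,1.678]},{"offset":[15,51,3],"twist":[0,0,1.678]},{"offset":[15,51,3],"twist":[0,0,1.678]},{"offset":[15,51,3],"twist":[0,0,1.678]},{"offset":[15,51,3],"twist":[0,0,1.678]},{"offset":[15,51,3],"twist":[0,0,1.678]},{"offset":[15,51,3],"twist":[0,0,1.678]},{"offset":[15,51,3],"twist":[0,0,1.678]}]' 0; python3 - <<'E'
from h import *
s=status.get_state();im=imaging.get_image("wrist")[:,:,::-1];cv2.imwrite("pics/w4.png",im);cm=cam("wrist",s)
hsv=cv2.cvtColor(im,cv2.COLOR_BGR2HSV)
print(s["clock"],s["qpos"].round(2),"expected px",proj(cm,[[.52,.313,.06],[.541,.310,.016],[.498,.3146,.016]]))
o=cv2.inRange(hsv,(3,130,120),(20,255,255));w=cv2.inRange(hsv,(0,0,200),(180,60,255))
for k,m,z in(("o",o,.06),("w",w,.016)):
    n,l,st,ce=cv2.connectedComponentsWithStats(m)
    for i in range(1,n):
        if st[i,4]>150: print(k,st[i],ce[i].round(1),cast(cm,ce[i],z).round(4))
t=imaging.get_image("top")[:,:,::-1];t0=cv2.imread("pics/top0.png");d=cv2.absdiff(t,t0).max(2)
print("block change",d[150:172,380:402].mean(),"ref",d[200:220,340:360].mean())
E
```

```text
clock: 6.28
position: [0.5208, 0.3124, 0.2998]
orientation: [2.336, 2.101, 0.0]
force: [-0.0, -0.9, 0.4]
opening: 1.001
finger_force: 0.0
6.275 [ 0.48  0.53  1.46 -0.    1.16  0.59] expected px [[314.61489299 211.03667152]
 [338.31397372 195.69667876]
 [290.81983298 195.60054695]]
o [307 188  19  18 228] [316.  195.8] [[0.5223 0.325  0.06  ]]
w [402 125  16  32 210] [411.4 140.3] [[0.6077 0.3529 0.016 ]]
w [   0  174  119  104 4053] [ 57.5 228.4] [[0.2746 0.3056 0.016 ]]
w [ 274  175   40   39 1110] [292.  193.8] [[0.4993 0.3162 0.016 ]]
w [ 320  176   39   40 1137] [340.  194.9] [[0.5426 0.3106 0.016 ]]
w [458 254  39  49 864] [473.5 276.1] [[0.6678 0.2129 0.016 ]]
w [277 270  28  18 242] [290.  277.5] [[0.4861 0.2303 0.016 ]]
w [   0  342   38   58 1415] [ 14.7 368.3] [[0.1654 0.1476 0.016 ]]
w [137 364  38  36 773] [155.8 385.6] [[0.3154 0.1067 0.016 ]]
block change 2.56198347107438 ref 2.5075
```

```bash
python3 -m jog '[{"offset":[0.1,0,5],"twist":[0,0,0.02]},{"offset":[0.1,0,9],"twist":[0,0,0.02]},{"offset":[0.1,0,10.6],"twist":[0,0,0.02]},{"offset":[0.1,0,10.6],"twist":[0,0,0.02]}]' 0; python3 -m jog '[{"offset":[0,0,0],"twist":[0,0,0]},{"offset":[0,0,0],"twist":[0,0,0]},{"offset":[0,0,0],"twist":[0,0,0]},{"offset":[0,0,0],"twist":[0,0,0]},{"offset":[0,0,0],"twist":[0,0,0]}]' 1 40;  python3 -m jog '[{"offset":[0,0,-2],"twist":[0,0,0]},{"offset":[0,0,-7],"twist":[0,0,0]},{"offset":[0,0,-7],"twist":[0,0,0]}]'; python3 - <<'E'
from h import *
q=np.load("guide.npy");m=W([-.076,0],q[:2],q[2])[0];a=np.degrees(q[2]);print(m,a)
print(to([m[0],m[1],.27],a),to([m[0],m[1],.199],a)); print(status.get_state()["ft_torque"])
E
```

```text
clock: 6.88
position: [0.5208, 0.3137, 0.1936]
orientation: [-2.357, -2.077, 0.001]
force: [0.3, -0.2, 0.4]
opening: 1.002
finger_force: 0.0
clock: 7.5
position: [0.5208, 0.3139, 0.1942]
orientation: [2.357, 2.077, 0.001]
force: [-2.2, -0.9, 6.1]
opening: 0.199
finger_force: 39.0
clock: 7.88
position: [0.5212, 0.3142, 0.2684]
orientation: [2.356, 2.076, 0.011]
force: [0.2, 0.4, -3.4]
opening: 0.202
finger_force: 39.9
[ 0.47582273 -0.14412748] 10.775671766880734
([-46.04, 1.26, -0.34], [0.006, -0.003, -0.314]) ([-46.07, 1.22, 6.76], [0.006, -0.003, -0.314])
[ 0.02678038 -0.02776026  0.01164655]
```

```bash
python3 -m jog '[{"offset":[-46,1.3,0],"twist":[0,0,-0.314]},{"offset":[-46,1.3,0],"twist":[0,0,-0.314]},{"offset":[-46,1.3,0],"twist":[0,0,-0.314]},{"offset":[-46,1.3,0],"twist":[0,0,-0.314]},{"offset":[-46,1.3,0],"twist":[0,0,-0.314]},{"offset":[-46,1.3,0],"twist":[0,0,-0.314]},{"offset":[-46,1.3,0],"twist":[0,0,-0.314]},{"offset":[-46,1.3,0],"twist":[0,0,-0.314]},{"offset":[-46,1.3,0],"twist":[0,0,-0.314]},{"offset":[-46,1.3,0],"twist":[0,0,-0.314]}]'; python3 - <<'E'
from h import *
s=status.get_state();im=imaging.get_image("wrist")[:,:,::-1];cv2.imwrite("pics/w5.png",im);cm=cam("wrist",s)
q=np.load("guide.npy");m=W([-.0745,0],q[:2],q[2])[0];a=np.degrees(q[2])
print(s["clock"],s["position"],to([m[0],m[1],.202],a))
hsv=cv2.cvtColor(im,cv2.COLOR_BGR2HSV);w=cv2.inRange(hsv,(0,0,200),(180,60,255))
n,l,st,ce=cv2.connectedComponentsWithStats(w)
for i in range(1,n):
    if st[i,4]>150: print(st[i],ce[i].round(1),"underside z~.08+.016:",(G(cast(cm,ce[i],s["position"][2]-.1942+.016),q[:2],q[2])*1e3).round(1),"rail:",(G(cast(cm,ce[i],.014),q[:2],q[2])*1e3).round(1))
E
```

```text
clock: 9.12
position: [0.4756, -0.1435, 0.2635]
orientation: [-2.002, -2.42, 0.0]
force: [0.5, -0.2, -4.5]
opening: 0.199
finger_force: 40.0
9.125 [ 0.47564842 -0.14345858  0.2634614 ] ([-0.09, 0.15, 6.15], [-0.001, -0.0, 0.001])
[452  79  18  18 158] [459.5  87.2] underside z~.08+.016: [[-7.6 85.4]] rail: [[25.1 90.4]]
[ 57  97  33  16 230] [ 73.5 104. ] underside z~.08+.016: [[-193.2   77.6]] rail: [[-250.4   78.9]]
[ 79 114  36  34 335] [ 94.8 129.6] underside z~.08+.016: [[-185.6   65.5]] rail: [[-239.1   61. ]]
[ 357  177  173  113 1682] [460.9 209.8] underside z~.08+.016: [[ 2.1 23.7]] rail: [[39.5 -1. ]]
[555 210  41  29 433] [572.3 221.1] underside z~.08+.016: [[63.6 17.3]] rail: [[130.8 -10.6]]
[ 250  222   61   52 1356] [271.6 242. ] underside z~.08+.016: [[-100.6    4.6]] rail: [[-112.9  -29.5]]
[ 323  222  156   94 2396] [396.  248.6] underside z~.08+.016: [[-30.9   0.6]] rail: [[ -9.5 -35.4]]
[ 52 235  39  15 326] [ 70.6 241.5] underside z~.08+.016: [[-212.7    4.6]] rail: [[-279.4  -29.4]]
[  0 237  24  26 258] [ 11.9 250.5] underside z~.08+.016: [[-247.2   -1. ]] rail: [[-330.6  -37.7]]
[ 96 257  13  32 162] [102.7 271.2] underside z~.08+.016: [[-198.8  -14.1]] rail: [[-258.7  -57.2]]
[   0  264  130  109 4320] [ 73.7 326.5] underside z~.08+.016: [[-225.   -52.7]] rail: [[-297.7 -114.5]]
[293 317  44  20 404] [313.3 326.1] underside z~.08+.016: [[-77.5 -52. ]] rail: [[ -78.6 -113.5]]
```

View pics/w5.png

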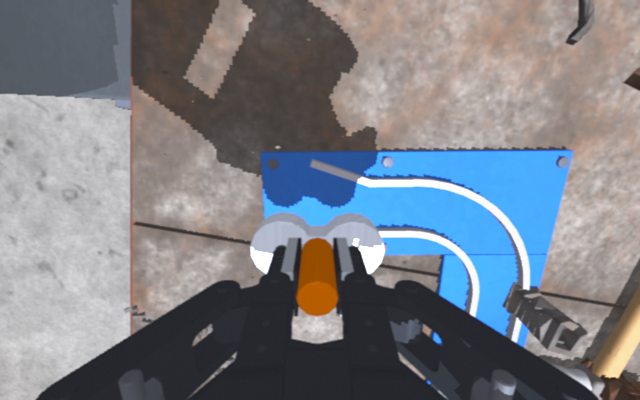

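```bash
python3 - <<'E'
from h import *
s=status.get_state();im=cv2.imread("pics/w5.png");cm=cam("wrist",s);q=np.load("guide.npy")
print((G(cast(cm,[[390,183],[410,183],[392,233.5],[410,234]],.014),q[:2],q[2])*1e3).round(1).tolist())
E
python3 -m jog '[{"offset":[-0.1,0.15,3.5],"twist":[0,0,0]},{"offset":[-0.1,0.15,5.6],"twist":[0,0,0]},{"offset":[-0.1,0.15,5.9],"twist":[0,0,0]},{"offset":[-0.1,0.15,5.9],"twist":[0,0,0]}]'
```

```text
[[-18.6, 21.0], [-3.0, 21.0], [-13.7, -21.5], [1.1, -22.0]]
clock: 9.68
position: [0.4777, -0.1444, 0.2053]
orientation: [2.002, 2.421, 0.0]
force: [0.1, -0.2, -3.0]
opening: 0.201
finger_force: 39.9
```

```bash
python3 -m jog '[{"offset":[0,0,0.3],"twist":[0,0,0]},{"offset":[0,0,0.4],"twist":[0,0,0]},{"offset":[0,0,0.4],"twist":[0,0,0]}]';python3 -m jog '[{"offset":[0,0,0.1],"twist":[0,0,0]},{"offset":[0,0,0.1],"twist":[0,0,0]}]'
```

```text
clock: 10.05
position: [0.4774, -0.1448, 0.2009]
orientation: [2.003, 2.42, 0.0]
force: [-0.1, -0.5, -3.8]
opening: 0.193
finger_force: 39.9
clock: 10.3
position: [0.4776, -0.1449, 0.2002]
orientation: [2.003, 2.419, 0.0]
force: [-0.6, 0.8, 4.0]
opening: 0.199
finger_force: 40.7
```

```bash
python3 -m jog '[{"offset":[0,0,0],"twist":[0,0,0]},{"offset":[0,0,0],"twist":[0,0,0]},{"offset":[0,0,-0.1],"twist":[0,0,0]},{"offset":[0,0,-0.1],"twist":[0,0,0]}]' 0.77 20; python3 -m jog '[{"offset":[0,0.3,0],"twist":[0,0,0]},{"offset":[0,0.7,0],"twist":[0,0,0]},{"offset":[0,1.2,0],"twist":[0,0,0]},{"offset":[0,1.7,0],"twist":[0,0,0]},{"offset":[0,2.2,0],"twist":[0,0,0]},{"offset":[0,2.5,0],"twist":[0,0,0]}]'
```

```text
clock: 10.8
position: [0.4774, -0.1448, 0.2008]
orientation: [2.003, 2.42, 0.0]
force: [0.5, 0.0, 0.1]
opening: 0.231
finger_force: 0.0
clock: 11.55
position: [0.5023, -0.14, 0.2007]
orientation: [2.003, 2.42, -0.0]
force: [-1.6, -0.5, 0.1]
opening: 0.227
finger_force: 0.5
```

```bash
python3 - <<'E'
from h import *
s=status.get_state();q=np.load("guide.npy");print(G(s["position"],q[:2],q[2])*1e3, to([0,0,0],np.degrees(q[2]))[1])
im=imaging.get_image("wrist")[:,:,::-1];cv2.imwrite("pics/w6.png",im);cm=cam("wrist",s);hsv=cv2.cvtColor(im,cv2.COLOR_BGR2HSV)
o=cv2.inRange(hsv,(3,130,100),(20,255,255));n,l,st,ce=cv2.connectedComponentsWithStats(o);i=1+st[1:,4].argmax()
print(st[i],ce[i],(G(cast(cm,ce[i],.05),q[:2],q[2])*1e3))
E
```

```text
[[-49.24174022  -0.9254006 ]] [0.0, 0.0, 0.0]
[ 294  238   42   77 2539] [314.56400158 278.12603387] [[-49.46294347  -2.62381258]]
```

```bash
python3 -m jog '[{"offset":[0.02,0.5,0],"twist":[0,0,0]},{"offset":[0.05,1.0,0],"twist":[0,0,0]},{"offset":[0.05,1.5,0],"twist":[0,0,0]},{"offset":[0.05,2.0,0],"twist":[0,0,0]},{"offset":[0.05,2.5,0],"twist":[0,0,0]}]'; python3 -m jog '[{"offset":[0,0.5,0],"twist":[0,0,0]},{"offset":[0,1.0,0],"twist":[0,0,0]},{"offset":[0,1.5,0],"twist":[0,0,0]},{"offset":[0,2.0,0],"twist":[0,0,0]},{"offset":[0,2.5,0],"twist":[0,0,0]}]'; python3 - <<'E'
from h import *
s=status.get_state();q=np.load("guide.npy");print(G(s["position"],q[:2],q[2])*1e3)
im=imaging.get_image("wrist")[:,:,::-1];cv2.imwrite("pics/w7.png",im);cm=cam("wrist",s);hsv=cv2.cvtColor(im,cv2.COLOR_BGR2HSV)
o=cv2.inRange(hsv,(3,130,100),(20,255,255));n,l,st,ce=cv2.connectedComponentsWithStats(o);i=1+st[1:,4].argmax()
print(st[i],ce[i],(G(cast(cm,ce[i],.05),q[:2],q[2])*1e3))
E
```

```text
clock: 12.22
position: [0.5268, -0.1349, 0.2007]
orientation: [-2.003, -2.42, 0.0]
force: [-0.5, -0.4, 0.5]
opening: 0.23
finger_force: 0.3
clock: 12.85
position: [0.5513, -0.1302, 0.2007]
orientation: [-2.003, -2.42, 0.0]
force: [-0.6, 0.6, -0.4]
opening: 0.23
finger_force: 0.3
[[ 0.73687966 -0.46047666]]
[ 294  238   41   78 2552] [314.4169279  278.54663009] [[ 0.42872005 -2.37453855]]
```

```bash
for i in 1; do python3 -m jog '[{"offset":[-0.01,0.49,0],"twist":[0,0,0.058]},{"offset":[-0.06,0.99,0],"twist":[0,0,0.116]},{"offset":[-0.13,1.48,0],"twist":[0,0,0.175]},{"offset":[-0.23,1.96,0],"twist":[0,0,0.233]},{"offset":[-0.36,2.44,0],"twist":[0,0,0.291]},{"offset":[-0.51,2.91,0],"twist":[0,0,0.349]},{"offset":[-0.70,3.37,0],"twist":[0,0,0.407]},{"offset":[-0.90,3.81,0],"twist":[0,0,0.465]},{"offset":[-1.14,4.25,0],"twist":[0,0,0.524]}]'; done
python3 - <<'E'
from h import *
s=status.get_state();q=np.load("guide.npy");g=G(s["position"],q[:2],q[2])[0]*1e3
print(g,"R",np.hypot(g[0],g[1]+85),"th",np.degrees(np.arctan2(g[0],g[1]+85)),"tool yaw off",to([0,0,0],np.degrees(q[2])-30)[1])
E
```

```text
clock: 14.02
position: [0.5951, -0.1335, 0.2007]
orientation: [-2.563, -1.816, 0.0]
force: [0.1, -0.9, 0.5]
opening: 0.232
finger_force: 0.5
[ 43.11238435 -11.90072809] R 84.86566583719546 th 30.53119308675934 tool yaw off [-0.0, 0.0, -0.002]
```

```bash
python3 -m jog '[{"offset":[-0.01,0.49,0],"twist":[0,0,0.058]},{"offset":[-0.06,0.99,0],"twist":[0,0,0.116]},{"offset":[-0.13,1.48,0],"twist":[0,0,0.175]},{"offset":[-0.23,1.96,0],"twist":[0,0,0.233]},{"offset":[-0.36,2.44,0],"twist":[0,0,0.291]},{"offset":[-0.51,2.91,0],"twist":[0,0,0.349]}]'; python3 -m jog '[{"offset":[-0.01,0.49,0],"twist":[0,0,0.058]},{"offset":[-0.06,0.99,0],"twist":[0,0,0.116]},{"offset":[-0.13,1.48,0],"twist":[0,0,0.175]}]'
python3 - <<'E'
from h import *
s=status.get_state();q=np.load("guide.npy");g=G(s["position"],q[:2],q[2])[0]*1e3
print(g,"R",np.hypot(g[0],g[1]+85),"th",np.degrees(np.arctan2(g[0],g[1]+85)),"tool yaw off",to([0,0,0],np.degrees(q[2])-60)[1])
E
```

```text
clock: 14.78
position: [0.6208, -0.148, 0.2007]
orientation: [-2.84, -1.344, 0.0]
force: [-0.6, 0.2, -0.5]
opening: 0.224
finger_force: 0.5
clock: 15.15
position: [0.6314, -0.1584, 0.2006]
orientation: [-2.946, -1.09, 0.0]
force: [-0.9, -0.3, 0.1]
opening: 0.234
finger_force: 0.5
[ 74.20921554 -43.1064338 ] R 85.21783005650148 th 60.553829388070085 tool yaw off [-0.0, 0.0, -0.003]
```

```bash
python3 -m jog '[{"offset":[-0.01,0.4,0],"twist":[0,0,0.047]},{"offset":[-0.04,0.8,0],"twist":[0,0,0.094]},{"offset":[-0.08,1.2,0],"twist":[0,0,0.142]}]'; python3 -m jog '[{"offset":[-0.01,0.4,0],"twist":[0,0,0.047]},{"offset":[-0.04,0.8,0],"twist":[0,0,0.094]},{"offset":[-0.08,1.2,0],"twist":[0,0,0.142]}]'
python3 - <<'E'
from h import *
s=status.get_state();q=np.load("guide.npy");g=G(s["position"],q[:2],q[2])[0]*1e3
print(g,"R",np.hypot(g[0],g[1]+85),"th",np.degrees(np.arctan2(g[0],g[1]+85)),"tool yaw off",to([0,0,0],np.degrees(q[2])-90)[1])
E
```

```text
clock: 15.52
position: [0.6386, -0.168, 0.2006]
orientation: [-3.016, -0.879, 0.0]
force: [-0.7, 0.6, 0.4]
opening: 0.229
finger_force: 0.5
clock: 15.9
position: [0.6444, -0.1785, 0.2006]
orientation: [-3.071, -0.663, 0.0]
force: [-1.2, 0.8, -0.0]
opening: 0.231
finger_force: 0.5
[ 83.16358897 -65.28874163] R 85.46763268440661 th 76.66593235398857 tool yaw off [-0.0, 0.0, 0.237]
```

```bash
python3 -m jog '[{"offset":[-0.01,0.4,0],"twist":[0,0,0.047]},{"offset":[-0.04,0.8,0],"twist":[0,0,0.094]},{"offset":[-0.09,1.2,0],"twist":[0,0,0.142]},{"offset":[-0.15,1.6,0],"twist":[0,0,0.19]},{"offset":[-0.23,1.97,0],"twist":[0,0,0.237]}]'
python3 - <<'E'
from h import *
s=status.get_state();q=np.load("guide.npy");print(G(s["position"],q[:2],q[2])*1e3,to([0,0,0],np.degrees(q[2])-90)[1])
im=imaging.get_image("wrist")[:,:,::-1];cv2.imwrite("pics/w8.png",im);cm=cam("wrist",s);hsv=cv2.cvtColor(im,cv2.COLOR_BGR2HSV)
o=cv2.inRange(hsv,(3,130,100),(20,255,255));n,l,st,ce=cv2.connectedComponentsWithStats(o);i=1+st[1:,4].argmax();print(st[i],ce[i])
E
```

```text
clock: 16.52
position: [0.6505, -0.1974, 0.2006]
orientation: [-3.128, -0.295, 0.0]
force: [-1.1, -0.5, 0.3]
opening: 0.229
finger_force: 0.4
[[ 85.6101927  -84.95681256]] [-0.0, 0.0, 0.0]
[ 294  257   41   58 1857] [314.17393646 287.24340334]
```

```bash
python3 -m jog '[{"offset":[0,0.5,0],"twist":[0,0,0]},{"offset":[0,1.0,0],"twist":[0,0,0]},{"offset":[0,1.5,0],"twist":[0,0,0]},{"offset":[0,2.0,0],"twist":[0,0,0]},{"offset":[0,2.5,0],"twist":[0,0,0]},{"offset":[0,2.8,0],"twist":[0,0,0]}]'; for i in 1 2 3 4; do python3 -m jog '[{"offset":[0,0.2,0],"twist":[0,0,0]},{"offset":[0,0.4,0],"twist":[0,0,0]}]'|egrep 'posi|force:'; done
```

```text
clock: 17.32
position: [0.6557, -0.2252, 0.2007]
orientation: [3.127, 0.297, 0.0]
force: [0.7, 0.2, 0.3]
opening: 0.229
finger_force: 0.4
position: [0.6564, -0.2288, 0.2007]
force: [0.1, 0.6, 0.7]
finger_force: 0.4
position: [0.6572, -0.2328, 0.2007]
force: [0.8, 2.7, 1.4]
finger_force: 1.6
position: [0.6581, -0.2365, 0.2008]
force: [2.3, 4.5, 0.3]
finger_force: 1.8
position: [0.6587, -0.2406, 0.2007]
force: [1.2, 4.1, 1.0]
finger_force: 1.7
```

```bash
for i in 1 2 3 ; do python3 -m jog '[{"offset":[0,0.2,0],"twist":[0,0,0]},{"offset":[0,0.4,0],"twist":[0,0,0]}]'|egrep 'clock|posi|force:'; done
```

```text
clock: 18.58
position: [0.6594, -0.2447, 0.2006]
force: [1.8, 2.0, 0.4]
finger_force: 1.3
clock: 18.82
position: [0.6601, -0.2487, 0.2006]
force: [1.7, 3.1, -0.2]
finger_force: 1.0
clock: 19.08
position: [0.6609, -0.2525, 0.2006]
force: [2.2, 1.7, 0.4]
finger_force: 0.9
```

```bash
for i in 1 2 3 4 5; do python3 -m jog '[{"offset":[0,0.1,0],"twist":[0,0,0]},{"offset":[0,0.1,0],"twist":[0,0,0]}]'|egrep 'posi|force:'; done
```

```text
position: [0.6611, -0.2535, 0.2007]
force: [0.0, -0.1, 0.5]
finger_force: 0.0
position: [0.6613, -0.2544, 0.2006]
force: [-0.9, 0.8, 0.5]
finger_force: 0.2
position: [0.6615, -0.2554, 0.2006]
force: [-0.3, 0.2, -1.6]
finger_force: 0.2
position: [0.6617, -0.2564, 0.2007]
force: [-0.8, -0.5, -0.6]
finger_force: 0.1
position: [0.6619, -0.2574, 0.2008]
force: [0.6, -0.5, -0.1]
finger_force: 0.0
```

```bash
for i in 1 2 3; do python3 -m jog '[{"offset":[0,0.1,0],"twist":[0,0,0]},{"offset":[0,0.1,0],"twist":[0,0,0]}]'|egrep 'posi|force:'; done
```

```text
position: [0.6621, -0.2583, 0.2007]
force: [0.7, -0.3, 0.0]
finger_force: 0.0
position: [0.6623, -0.2593, 0.2007]
force: [-1.2, -1.1, 0.5]
finger_force: 0.0
position: [0.6625, -0.26, 0.2007]
force: [-0.4, 3.4, 1.3]
finger_force: 1.9
```

```bash
python3 -m jog '[{"offset":[0,0,0],"twist":[0,0,0]},{"offset":[0,0,0],"twist":[0,0,0]},{"offset":[0,0,0],"twist":[0,0,0]}]' 1 20;  python3 -m jog '[{"offset":[0,0.05,0],"twist":[0,0,0]},{"offset":[0,0.05,0],"twist":[0,0,0]}]'|egrep 'posi|force:'
```

```text
clock: 21.45
position: [0.6625, -0.2599, 0.2008]
orientation: [-3.127, -0.298, 0.0]
force: [-1.5, 4.5, 2.4]
opening: 0.204
finger_force: 19.7
position: [0.6626, -0.2605, 0.2008]
force: [-1.1, 3.2, 2.2]
finger_force: 19.8
```

```bash
for i in 1 2 3; do python3 -m jog '[{"offset":[0,0.05,0],"twist":[0,0,0]},{"offset":[0,0.05,0],"twist":[0,0,0]}]'|egrep 'posi|force:'; done
```

```text
position: [0.6627, -0.261, 0.2008]
force: [-1.8, 5.5, 3.1]
finger_force: 19.9
position: [0.6628, -0.2614, 0.2008]
force: [-2.2, 6.8, 3.6]
finger_force: 19.9
position: [0.6629, -0.2618, 0.2008]
force: [-2.7, 7.0, 3.3]
finger_force: 19.9
```

```bash
for i in 1 2 3; do python3 -m jog '[{"offset":[0,0.05,0],"twist":[0,0,0]},{"offset":[0,0.05,0],"twist":[0,0,0]}]'|egrep 'posi|force:'; done; python3 - <<'E'
from h import *
s=status.get_state();im=imaging.get_image("wrist")[:,:,::-1];cv2.imwrite("pics/w9.png",im);q=np.load("guide.npy");print(s["clock"],G(s["position"],q[:2],q[2])*1e3)
hsv=cv2.cvtColor(im,cv2.COLOR_BGR2HSV);o=cv2.inRange(hsv,(22,110,120),(34,255,255));n,l,st,ce=cv2.connectedComponentsWithStats(o)
for i in range(1,n):
    if st[i,4]>15: print(st[i],ce[i],(G(cast(cam("wrist",s),ce[i],.021),q[:2],q[2])*1e3).round(1))
E
```

```text
position: [0.663, -0.2623, 0.2008]
force: [-2.2, 5.8, 3.5]
finger_force: 20.0
position: [0.6631, -0.2627, 0.2008]
force: [-3.2, 8.1, 4.2]
finger_force: 20.0
position: [0.6632, -0.2631, 0.2008]
force: [-2.7, 9.3, 3.5]
finger_force: 20.1
23.2 [[  85.81982163 -151.87878238]]
```

```bash
python3 - <<'E'
from h import *
q=np.load("guide.npy");print(status.get_state()["force"])
im=imaging.get_image("side")[:,:,::-1];cv2.imwrite("pics/s9.png",im)
for f in("pics/side0.png","pics/s9.png"):
    h=cv2.cvtColor(cv2.imread(f)[235:285,365:425],cv2.COLOR_BGR2HSV);m=cv2.inRange(h,(12,90,120),(34,255,255))
    n,l,st,ce=cv2.connectedComponentsWithStats(m)
    for i in range(1,n):
        if st[i,4]>4: print(f,st[i],ce[i].round(1),(G(cast(cam("side"),ce[i]+[365,235],.018),q[:2],q[2])*1e3).round(1))
E
```

```text
[-2.8987302   8.78447253  4.29298226]
pics/side0.png [21 23  4  3 10] [22.7 24.2] [[  69.4 -152.2]]
pics/s9.png [26  8  1  6  6] [26.  10.5] [[ 105.3 -109.1]]
pics/s9.png [21 23  4  3  9] [22.6 24.3] [[  68.9 -152.5]]
```

```bash
python3 -m jog '[{"offset":[0,-0.1,0],"twist":[0,0,0]},{"offset":[0,-0.15,0],"twist":[0,0,0]},{"offset":[0,-0.2,0],"twist":[0,0,0]}]';python3 -m jog '[{"offset":[0,0,0],"twist":[0,0,0]},{"offset":[0,0,0],"twist":[0,0,0]},{"offset":[0,0,0],"twist":[0,0,0]}]' 0.7
```

```text
clock: 23.68
position: [0.6627, -0.2618, 0.2008]
orientation: [3.127, 0.298, 0.001]
force: [1.7, 2.6, 2.5]
opening: 0.208
finger_force: 19.8
clock: 24.05
position: [0.6626, -0.2619, 0.2006]
orientation: [3.127, 0.297, -0.0]
force: [0.4, 0.6, 0.3]
opening: 0.305
finger_force: 0.0
```

```bash
python3 -m jog '[{"offset":[0,0,-2],"twist":[0,0,0]},{"offset":[0,0,-6],"twist":[0,0,0]},{"offset":[0,0,-12],"twist":[0,0,0]},{"offset":[16,-8,-14],"twist":[0,0,0]},{"offset":[16,-8,-14],"twist":[0,0,0]},{"offset":[16,-8,-14],"twist":[0,0,0]},{"offset":[16,-8,-14],"twist":[0,0,0]}]' | egrep 'clock|posi|force'; python3 - <<'E'
from h import *
s=status.get_state();q=np.load("guide.npy")
for n in("wrist","top","side"):
    cm=cam(n,s);im=imaging.get_image(n)[:,:,::-1];cv2.imwrite(f"pics/{n}10.png",im)
    hsv=cv2.cvtColor(im,cv2.COLOR_BGR2HSV)
    pr=proj(cm,W([[.085,-.150],[.065,-.157]],q[:2],q[2])@np.eye(2,3)+[0,0,.02]);print(n,pr.round(0).tolist())
    for k,lo,hi,z in(("post",(3,130,100),(17,255,255),.05),("catch",(18,90,120),(34,255,255),.02),("white",(0,0,200),(180,50,255),.022)):
        m=cv2.inRange(hsv,lo,hi);N,l,st,ce=cv2.connectedComponentsWithStats(m)
        for i in range(1,N):
            g=(G(cast(cm,ce[i],z),q[:2],q[2])*1e3)[0]
            if st[i,4]>4 and abs(g[0]-85)<45 and abs(g[1]+150)<55: print(n,k,st[i],ce[i].round(1),g.round(1))
E
```

```text
clock: 24.92
position: [0.8063, -0.1497, 0.3408]
force: [0.4, -0.2, -0.4]
finger_force: 0.0
wrist [[384.0, 318.0], [389.0, 332.0]]
top [[414.0, 166.0], [417.0, 173.0]]
top post [414 163   2   5   6] [414.5 165.2] [  84.7 -145.4]
top catch [415 162   5   5  17] [416.9 164.1] [  89.6 -160. ]
top white [412 157  38  25 387] [426.3 170.3] [  67.1 -183.2]
top white [410 171   6   5  20] [411.8 173.4] [  65.4 -139.9]
side [[393.0, 256.0], [387.0, 260.0]]
side post [390 235   9  20 126] [393.7 244.4] [  83.8 -149.7]
side catch [386 258   3   3   8] [387.1 259.1] [  66.8 -153.9]
side white [303 238 118  40 751] [385.5 259.3] [  61.6 -155.3]
```

```bash
python3 -m jog '[{"offset":[-6,2.6,0],"twist":[0,0,0]},{"offset":[-12,5,0],"twist":[0,0,0]},{"offset":[-18,7.5,0],"twist":[0,0,0]},{"offset":[-21,8.8,0],"twist":[0,0,0]},{"offset":[-21,8.8,0],"twist":[0,0,0]},{"offset":[-21,8.8,0],"twist":[0,0,0]}]' 0| egrep 'clock|posi|force'; python3 - <<'E'
from h import *
s=status.get_state();q=np.load("guide.npy");n="wrist"
cm=cam(n,s);im=imaging.get_image(n)[:,:,::-1];cv2.imwrite("pics/w11.png",im);hsv=cv2.cvtColor(im,cv2.COLOR_BGR2HSV)
print(proj(cm,W([[.085,-.150],[.065,-.157]],q[:2],q[2])@np.eye(2,3)+[0,0,.02]).round(0).tolist())
for k,lo,hi,z in(("post",(3,130,100),(17,255,255),.05),("catch",(18,90,120),(34,255,255),.021),("white",(0,0,185),(180,50,255),.022),("knob",(0,0,0),(180,255,45),.027)):
    m=cv2.inRange(hsv,lo,hi);N,l,st,ce=cv2.connectedComponentsWithStats(m)
    for i in range(1,N):
        g=(G(cast(cm,ce[i],z),q[:2],q[2])*1e3)[0]
        if st[i,4]>8 and abs(g[0]-85)<60 and abs(g[1]+150)<70: print(k,st[i],ce[i].round(1),g.round(1))
p=np.load("pose2.npy");c2=cam("wrist",dict(position=p[:3],orientation=p[3:]))
h2=cv2.cvtColor(cv2.imread("pics/w2.png"),cv2.COLOR_BGR2HSV)
m=cv2.inRange(h2,(18,90,120),(34,255,255));N,l,st,ce=cv2.connectedComponentsWithStats(m)
for i in range(1,N):
    g=(G(cast(c2,ce[i],.021),q[:2],q[2])*1e3)[0]
    if st[i,4]>8 and abs(g[0]-70)<40: print("w2 catch",st[i],ce[i],g.round(1))
g=cv2.cvtColor(im,cv2.COLOR_BGR2GRAY)
# ascii of region around catch
u=proj(cm,W([[.085,-.150]],q[:2],q[2])@np.eye(2,3)+[0,0,.022])[0].astype(int)
def ch(p,hh):
    H,S,V=map(int,hh)
    return "o" if S>120 and 3<=H<=17 and V>90 else "Y" if S>90 and 17<H<36 and V>110 else "b" if S>100 and 95<H<130 else "#" if V>185 else "+" if V>110 else "."
for r in range(u[1]-40,u[1]+42,2): print("".join(ch(0,hsv[r,c]) for c in range(u[0]-65,u[0]+80,1)))
E
```

```text
clock: 25.82
position: [0.6145, -0.2794, 0.342]
force: [0.4, -0.1, 0.2]
finger_force: 0.0
[[307.0, 137.0], [314.0, 157.0]]
post [296 128  19  10  38] [306.2 131.2] [  92.7 -150.2]
post [295 139   4   9   9] [295.9 143. ] [  82.4 -140.9]
catch [296 131  19  19 296] [305.2 140. ] [  82.2 -148. ]
catch [310 150   9  15  95] [314.4 156.6] [  65.8 -157.1]
white [ 302  109  113   72 2537] [357.  151.7] [  70.8 -199.6]
white [237 111   3   5  11] [238.2 113.1] [107.6 -84.2]
white [ 256  110   98   52 1677] [321.8 130.1] [  91.8 -164.4]
white [ 209  119  103   53 1366] [274.2 144.5] [  77.8 -117.4]
w2 catch [237 165  12  15  68] [242.82352941 171.19117647] [  63.3 -155. ]
bbbbbbbbbbbbbbbbbbbbbbbbbbbbbbbbbbbbbbbbbbbbbbbbbbbbbbbbbbbbbbbbbbbbbbbbbbbbbbbbbbbbbbbbbbbbbbbbbbbbbbbbbbbbbbbbbbbbbbbbbbbbbbbbbbbbbbbbbbbbbbbbb
.+++####bbbbbbbbbbbbbbbbbbbbbbbbbbbbbbbbbbbbbbbbbbbbbbbbbbbbbbbbbbbbbbbbbbbbbbbbbbbbbbbbbbbbbbbbbbbbbbbbbbbbbbbbbbbbbbbbbbbbbbbbbbbbbbbbbbbbbbbbb
+....+++++#bbbbbbbbbbbbbbbbbbbbbbbbbbbbbbbbbbbbbbbbbbbbbbbbbbbbbbbbbbbbbbbbbbbbbbbbbbbbbbbbbbbbbbbbbbbbbbbbbbbbbbbbbbbbbbbbbbbbbbbbbbbb
[... 4858 characters left out ...]
bbbbbbbbbbbbbbbbbbbbbbbbbbbbbb+#########################################################################bbbbbbbbbbbb
bbbbbbbbbbbbbbbbbbbbbbbbbbbbbbbbbbbbbbbbbbbbbbbbbbbbbbbbbbbb#########################################################################bbbbbbbbbbbb
bbbbbbbbbbbbbbbbbbbbbbbbbbbbbbbbbbbbbbbbbbbbbbbbbbbbbbbbbbbb+########################################################################bbbbbbbbbbbb
bbbbbbbbbbbbbbbbbbbbbbbbbbbbbbbbbbbbbbbbbbbbbbbbbbbbbbbbbbbb########################################################################bbbbbbbbbbbbb
bbbbbbbbbbbbbbbbbbbbbbbbbbbbbbbbbbbbbbbbbbbbbbbbbbbbbbbbbbbb+#######################################################################bbbbbbbbbbbbb
```

```bash
python3 -c "
from workcell import manip
print(manip.job_done())"
```

```text
the job is handed in; nothing more can be done
None
```

The carrier is in the track and pressed against the plunger, the brass catch has snapped in behind its leading head, and the gripper is clear; I handed the job in at about 26 s, with no wrist force reading above about 10 N.

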